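Lay the water-and-tea row under the stairs

TASK

Lay out the drinking things in one straight, evenly spaced row: the teacup in the middle of the bamboo coaster with its lid seated on it, the orange-banded cup midway between the coaster and the blue-banded cup, and the green-banded cup in line on the other side of the blue one, as far from the blue as the orange is. Everything stands upright. The coaster and the blue cup stay where they are, and do not disturb the ladle, the jar or the purifier's switch.

Things in the scene. Friction and masses are not known exactly. Their poses are not given: they have to be found in the camera images.
- orange_cup_center (a point): clear acrylic cup, a straight upright tube 60 mm across and 95 mm tall (wall 3 mm, closed foot), mouth up, 80 g, with an opaque orange band round the top 18 mm and an orange inner floor; the point is its centre, 47.5 mm above its foot; z runs up. To be placed midway between the coaster and the blue cup.
- green_cup_center (a point): clear acrylic cup, a straight upright tube 60 mm across and 95 mm tall (wall 3 mm, closed foot), mouth up, 80 g, with an opaque green band round the top 18 mm and a green inner floor; the point is its centre, 47.5 mm above its foot; z runs up. To be placed in line with coaster and blue cup, beyond the blue cup.
- blue_cup_center (a point): clear acrylic cup, a straight upright tube 60 mm across and 95 mm tall (wall 3 mm, closed foot), mouth up, 80 g, with an opaque blue band round the top 18 mm and a blue inner floor; the point is its centre, 47.5 mm above its foot; z runs up. It stays where it stands; its centre is 200 mm from the coaster's centre, so the places in the row are 100 mm apart.
- teacup_center (a point): light-blue ceramic handleless teacup with a white inner floor, 62 mm tall, 66 mm across the rim and 63 mm across at 16 mm above its foot (nearly straight above that, tapering to a 44 mm foot), wall 4 mm, mouth up and empty, 160 g; the point is its centre, 31 mm above its foot; z runs up.
- lid_center (a point): teacup lid, 60 g, 34 mm tall: blue disc 72 mm across, 5 mm thick; below it a white plug 46 mm across, 5 mm deep, that enters the cup's mouth (58 mm inside) as the disc rests on the rim; on top an upright white knob 18 mm across, 24 mm tall. Point: on its axis, 17 mm above the plug's underside (on which it stands), 7 mm above the disc's top; z up. Seated, it is 43 mm above the teacup's point.
- coaster: square bamboo coaster, 100 x 100 mm and 8 mm thick, fixed to the counter; the origin is the centre of its underside. Its x axis runs along the row: the blue cup lies on its x axis, towards +x or -x.
- ladle: bystander: loose aluminium ladle lying on the counter, bowl 80 mm across and 30 mm high with a 223 mm handle; the origin is under the bowl's centre, the handle runs towards its -x.
- jar: bystander: loose amber tea jar with red cap and paper label, 72 mm across and 120 mm tall; the origin is the centre of its underside.
- ro_switch_tip (a point): bystander: tip of the red toggle switch on the front of the grey reverse-osmosis purifier (a fixed box 260 mm wide, 200 mm deep, 380 mm tall, with a drip tray standing 60 mm out in front and white and blue filters on top), at the left edge of the work.
There are look-alikes about, which are no part of the job. What is shaped like the part that bears lid_center but brown or purple is not meant.

How it is judged:
At the end, for the whole second after the job is handed in: Teacup upright within 14 mm of the coaster's centre, lid seated level on it within 10 mm; orange and green cups upright on the counter within 15 mm, along and across the row, of their places 100 mm and 300 mm from the coaster towards the blue cup; all released and at rest (angle between each of orange_cup_center, green_cup_center, teacup_center, lid_center's own z axis and vertical below 0.1 rad and z of teacup_center in the frame of coaster between 0.035 and 0.043 m and horizontal distance between teacup_center and coaster below 0.014 m and z of lid_center in the frame of teacup_center between 0.04 and 0.046 m and horizontal distance between lid_center and teacup_center below 0.01 m and z of orange_cup_center in the frame of coaster between 0.0425 and 0.0525 m and y of orange_cup_center in the frame of coaster between -0.015 and 0.015 m and z of green_cup_center in the frame of coaster between 0.0425 and 0.0525 m and y of green_cup_center in the frame of coaster between -0.015 and 0.015 m and ((x of blue_cup_center in the frame of coaster above 0 m and x of orange_cup_center in the frame of coaster between 0.085 and 0.115 m and x of green_cup_center in the frame of coaster between 0.285 and 0.315 m) or (x of blue_cup_center in the frame of coaster below 0 m and x of orange_cup_center in the frame of coaster between -0.115 and -0.085 m and x of green_cup_center in the frame of coaster between -0.315 and -0.285 m)) and linear speed of each of orange_cup, green_cup, teacup, lid, blue_cup below 0.02 m/s); the robot touches nothing.
It fails at once if the blue cup is moved by more than 12 mm (distance of blue_cup_center from where it was at the start of the episode above 0.012 m).
It fails at once if the ladle is moved by more than 20 mm (distance of ladle from where it was at the start of the episode above 0.02 m).
It fails at once if the jar is moved by more than 20 mm (distance of jar from where it was at the start of the episode above 0.02 m).
It fails at once if the purifier's switch is moved by more than 8 mm (distance of ro_switch_tip from where it was at the start of the episode above 0.008 m).
It also fails if it takes over 120 s, if anything falls off the work surface, if the arm or the gripper's body presses on something with over 40 N, if the wrist force passes 120 N, or if a joint passes its speed limit or range.

ROBOT

A 6-joint arm with a two-finger parallel gripper is mounted at the origin on the work surface. World frame = base frame: x ahead of the robot, y to its left, z up, the work surface at z = 0. Lengths are in m, angles in rad, forces in N, time in s.
With the tool pointing down it reaches from about 0.3 to 0.875 m from the base axis. Payload 6.4 kg.
Tool frame: the origin (TCP) lies on the centre line of the jaws, within the pads' length; the fingertips stand 11 mm ahead of it and the grasp point (between the pads) lies 8 mm behind it (manip.tcp_to_tips is the distance from the TCP to the fingertips, in m); z points along the fingers, y is the direction in which the jaws open and shut (so a half turn about z gives the same grasp; the last joint's range is limited). The gripper opens to 85 mm and grips with 20 to 120 N. Pads are 22 mm wide; open, the fingers measure 114 mm over their backs; the gripper's body (76 mm by 85 mm) begins 54 mm behind the grasp point. The pads swing forward as they close: fully open they stand 13 mm farther back than shut.
Start: joints at [-1.341, 0.181, 1.607, -0, 1.354, -0.206], TCP at [0.243, -0.521, 0.242] pointing down, gripper open.
Joint ranges: [-2.99, 2.99], [-0.89, 2.07], [0.3, 2.58], [-1.14, 4.28], [0, 2.63], [-3.12, 3.12]. Speed limits (rad/s): [2.57, 2.57, 3.01, 3.14, 3.14, 3.14].

INTERFACE

Orientations are given as a rotation vector (axis times angle).
In Python, from cell import manip gives the robot as it stands.
- The arm moves only by the tool move_arm, never from a script. Its argument "targets" is a list of rows, each a list of 7 numbers: the gripper command: -1 is shut, 1 is fully open, values between are in proportion, then the shift along the tool's x, y, z in m, then the turn, a rotation vector about the tool's x, y, z in rad. In form: [[claw, tx, ty, tz, wx, wy, wz], ...]. A call has 1 to 5 rows; each row shifts and turns the pose as measured when the row begins, along the tool's axes as they then stand; what a row does not reach is not made up. A row lasts 1/12 s, in which the tool goes at most 41.7 mm and 7.16 degrees, less where a joint would pass 70% of its speed; a pose out of reach is approached as far as the arm can. A call with a gripper value outside its range is refused whole. The fingers move at their own pace and stop on an object; the grip force is fixed at half the most. Time passes only in rows, so rows that do not move let the fingers close. It gives the time, the measured TCP pose, the force and the opening at its end, in the units of the state.
- manip.read_state(): the state, without advancing time (a new reading comes with each control period).
- manip.get_image(name): name is "side" or "top"; returns a dict with "frame" (480x640x3 uint8, red, green, blue), "z_map" (480x640 float32, m along the optical axis (not along the pixel's ray), 0 where there is no reading), "fx", "fy", "cx", "cy" (pixels), "pose" (4x4, takes a point from camera to world coordinates). Camera axes: x right, y down, z forward; pixel columns grow to the right and rows downward; lengths in m; the calibration is good to about 2 mm. A picture is of the moment at which its call begins.
- manip.job_done(): hands the job in, once; it reports no verdict.
Trained networks look in a picture, given as the dict that the camera call returned (one of the last four; its "shot" number tells which), for a name from the list of things; names that differ only in an ending like _2 or _b are one class to them, and where a whole thing is asked for, a point or a joint stands for the part that bears it (a point fixed in the world has none). Each returns a list of dicts, best first, with "p" (0 to 1); they miss things now and then, are a little off and sometimes report something else, mostly with a low value. They report only what shows in the picture. A call takes as long as a camera call. They do not tell look-alikes from the thing itself.
- manip.outline_of(picture, target): "mask" (480x640 bool, what is visible of it) and "xy" ([column, row] in pixels, amid what is visible of it).
The state is a dict: "t": time; "joint_positions": joint angles; "joint_velocities": joint speeds; "effort": joint torques, N m; "position": TCP position; "ee_rot": TCP orientation; "contact_force": force on the tool from outside, world axes, zero at the start; "torque": the same for the moment, N m; "grip_width": finger opening in m.
Only numpy, scipy, OpenCV 4.12 (cv2) and the standard library are available. Lean on these libraries where they do the work, as an engineer would, in place of code of your own. Each camera call takes 0.05 s, during which the arm holds its last target. There are 200 camera calls.

## Working session

There is one attempt and no reset: what is moved stays moved. The work goes in short steps, Python scripts to look and compute and a tool call to move; the robot and the scene stay as the last step left them, time stands still between calls to the robot, and variables do not carry over. Pictures are saved under pics/ and viewed, about 12 in all and at most 16, crops included, and the job is handed in when it is done.

Besides the shell and the picture viewer there is one more tool, called after "Request:" as name(argument=value, ...) on one line, values as JSON. move_arm: Moves the arm, as the interface text tells. Its arguments: {"type":"object","properties":{"targets":{"type":"array","items":{"type":"array","items":{"type":"number"}}}},"required":["targets"]}

```bash
ls; mkdir -p pics; cat > h.py <<'E'
import numpy as np, cv2
from cell import manip
def save(im,name,crop=None,s=1):
    f=im["frame"][:,:,::-1]
    if crop: x0,y0,x1,y1=crop; f=f[y0:y1,x0:x1]
    cv2.imwrite("pics/"+name,cv2.resize(f,None,fx=s,fy=s,interpolation=cv2.INTER_CUBIC))
def world(im,mask):
    v,u=np.nonzero(mask&(im["z_map"]>0)); z=im["z_map"][v,u]
    p=np.stack([(u-im["cx"])*z/im["fx"],(v-im["cy"])*z/im["fy"],z],1)
    return p@im["pose"][:3,:3].T+im["pose"][:3,3]
def ray(im,u,v,h):
    "point at height h on the pixel's ray"
    d=im["pose"][:3,:3]@np.array([(u-im["cx"])/im["fx"],(v-im["cy"])/im["fy"],1]); o=im["pose"][:3,3]
    return o+d*(h-o[2])/d[2]
E
python3 - <<'E'
from h import *
np.set_printoptions(precision=4,suppress=True)
for n in("top","side"):
    im=manip.get_image(n); save(im,n+"0.png",s=1.25); print(n,im["fx"],im["pose"])
    for t in ["orange_cup_center","green_cup_center","blue_cup_center","teacup_center","lid_center","coaster","ladle","jar"]:
        for d in manip.outline_of(im,t)[:4]:
            w=world(im,d["mask"]); print(t,round(d["p"],2),np.round(d["xy"]),d["mask"].sum(),np.median(w,0),w[:,2].max() if len(w) else 0)
print(manip.read_state())
E
```

```text
pics
top 470.61614662671695 [[-0.0212 -0.9802  0.197   0.2715]
 [-0.9997  0.0186 -0.015   0.041 ]
 [ 0.011  -0.1972 -0.9803  1.4647]
 [ 0.      0.      0.      1.    ]]
orange_cup_center 0.73 [358. 270.] 401 [ 0.4493 -0.0878  0.0178] 0.10284412698972112
green_cup_center 0.84 [302. 268.] 375 [0.4511 0.0832 0.0151] 0.10213732640920314
blue_cup_center 0.68 [365. 215.] 439 [ 0.6041 -0.1188  0.0374] 0.10148681987910946
blue_cup_center 0.64 [305. 226.] 983 [0.5764 0.0817 0.0092] 0.018422570103069358
blue_cup_center 0.23 [465. 206.] 720 [ 0.6186 -0.4112  0.1105] 0.12879556639159695
teacup_center 0.55 [240. 272.] 378 [0.437  0.2865 0.0153] 0.07089996781474994
lid_center 0.83 [435. 322.] 452 [ 0.2788 -0.3073  0.011 ] 0.03799649512574521
lid_center 0.81 [424. 275.] 405 [ 0.4243 -0.2909  0.0111] 0.040755704954663186
lid_center 0.79 [465. 283.] 359 [ 0.3946 -0.4125  0.0115] 0.040587412346551055
coaster 0.82 [306. 228.] 1019 [0.5772 0.0793 0.0091] 0.018422570103069358
ladle 0.68 [319. 169.] 681 [0.7831 0.0297 0.0156] 0.03776710638822922
side 499.6864366351766 [[ 0.9907 -0.1102  0.0803  0.4383]
 [
[... 742 characters left out ...]
43585
coaster 0.78 [325. 252.] 761 [0.5791 0.0753 0.0071] 0.01609809517111116
ladle 0.98 [402. 256.] 675 [0.7825 0.0377 0.016 ] 0.03512486456698216
jar 0.9 [382. 400.] 1260 [ 0.6223 -0.4445  0.1053] 0.1265786220607641
{'t': 0.9, 'joint_positions': array([-1.3413,  0.1808,  1.607 ,  0.    ,  1.3538, -0.2063]), 'joint_velocities': array([ 0.001 ,  0.0025, -0.002 ,  0.0009, -0.0018,  0.0009]), 'effort': array([  0.0016, -44.4821, -35.1686,  -0.0001,   0.0006,   0.    ]), 'position': array([ 0.2427, -0.5213,  0.2423]), 'ee_rot': array([-3.0673, -0.6791, -0.    ]), 'contact_force': array([ 0.1344, -1.8815, -0.9093]), 'torque': array([ 0.0386, -0.0265,  0.0261]), 'grip_width': 0.08571683842200974}
```

View pics/top0.png

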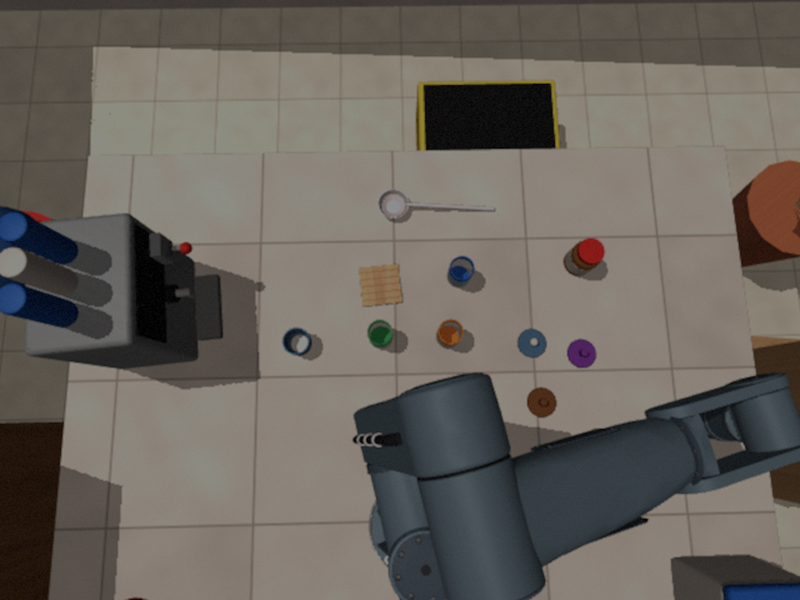

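View pics/side0.png

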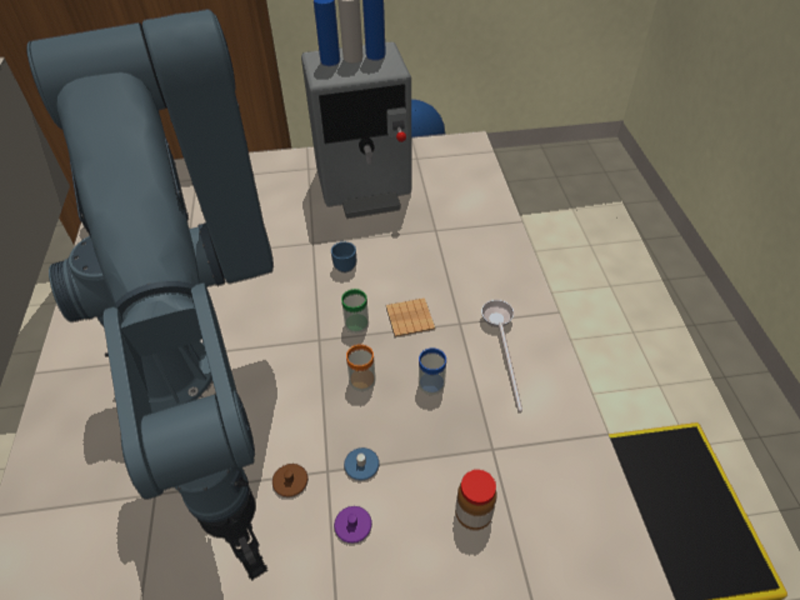

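The nets' lids in the top image are blue with a white knob (424,275), purple (465,283) and brown (435,322). The blue one fits the description. I'll confirm it in a crop and refine the positions.

```bash
cat >> h.py <<'E'
from scipy.optimize import least_squares
from scipy.spatial.transform import Rotation
def circ(p,r):
    f=lambda c:np.hypot(p[:,0]-c[0],p[:,1]-c[1])-r
    return least_squares(f,np.median(p[:,:2],0),loss="soft_l1",f_scale=.003).x
def rimfit(im,t,near,zlo,r,zhi=1):
    "axis position from points of the band/rim between zlo and zhi"
    best=min(manip.outline_of(im,t),key=lambda d:np.hypot(*(np.median(world(im,d["mask"]),0)[:2]-near)),default=None)
    if best is None: return None
    w=world(im,cv2.dilate(best["mask"].astype(np.uint8),np.ones((3,3)))>0); w=w[(w[:,2]>zlo)&(w[:,2]<zhi)]
    w=w[np.hypot(*(w[:,:2]-near).T)<.06]
    return np.round(circ(w,r),4),len(w),np.round((w[:,:2].max(0)+w[:,:2].min(0))/2,4)
np.set_printoptions(precision=4,suppress=True)
def plan(x,y,z,yaw=None):
    "tool-frame shift and turn to a world target, tool down"
    s=manip.read_state(); R=Rotation.from_rotvec(s["ee_rot"])
    d=R.inv().apply(np.array([x,y,z])-s["position"]); w=np.zeros(3)
    if yaw is not None:
        c,q=np.cos(yaw),np.sin(yaw)
        G=Rotation.from_matrix(np.array([[c,q,0],[q,-c,0],[0,0,-1]])); w=(R.inv()*G).as_rotvec()
    print("pos",s["position"],"shift",d,"turn",w,"grip",round(s["grip_width"],4),"F",s["contact_force"],"t",s["t"])
E
python3 - <<'E'
from h import *
N={"orange_cup_center":(.449,-.09),"green_cup_center":(.451,.08),"blue_cup_center":(.604,-.125),"teacup_center":(.437,.285)}
for n in("top","side"):
    im=manip.get_image(n)
    for t,a in N.items():
        tea=t[0]=="t"
        print(n,t,rimfit(im,t,a,.05 if tea else .083,.031 if tea else .0285))
    print(n,"lid",rimfit(im,"lid_center",(.4245,-.296),.022,.007))
    ds=manip.outline_of(im,"coaster")
    if ds:
        w=world(im,ds[0]["mask"]); r=cv2.minAreaRect(w[:,:2].astype(np.float32)); print(n,"coaster",r)
        m=ds[0]["mask"].astype(np.uint8); c=max(cv2.findContours(m,0,2)[0],key=cv2.contourArea)
        q=cv2.boxPoints(cv2.minAreaRect(c)); p=np.array([ray(im,u,v,.008) for u,v in c[:,0]]); print(cv2.minAreaRect(p[:,:2].astype(np.float32)))
    if n=="top": save(im,"lids.png",(390,235,510,350),5)
    else: pass
plan(.424,-.29,.25,np.pi/2+.135)
print(manip.tcp_to_tips)
E
```

```text
top orange_cup_center None
top green_cup_center (array([0.4464, 0.0809]), 82, array([0.4467, 0.0808]))
top blue_cup_center (array([ 0.597 , -0.1176]), 99, array([ 0.5971, -0.1174]))
top teacup_center (array([0.4338, 0.2814]), 111, array([0.435 , 0.2822]))
top lid (array([ 0.4233, -0.2929]), 32, array([ 0.424 , -0.2935]))
top coaster ((0.5773224234580994, 0.08121410757303238), (0.10192065685987473, 0.10007741302251816), 5.657205104827881)
((0.5764427185058594, 0.08095981180667877), (0.10312610119581223, 0.10008057951927185), 5.835615158081055)
side orange_cup_center (array([ 0.4455, -0.0885]), 154, array([ 0.4454, -0.0888]))
side green_cup_center (array([0.4476, 0.0776]), 137, array([0.4474, 0.0768]))
side blue_cup_center (array([ 0.5983, -0.1211]), 151, array([ 0.5983, -0.1207]))
side teacup_center (array([0.4345, 0.2785]), 139, array([0.4352, 0.2806]))
side lid (array([ 0.4244, -0.2972]), 52, array([ 0.4245, -0.2955]))
side coaster ((0.5780318975448608, 0.07966261357069016), (0.09989942610263824, 0.10879060626029968), 5.153442859649658)
((0.5778753757476807, 0.07530875504016876), (0.10008573532104492, 0.10589020699262619), 5.509438991546631)
pos [ 0.2427 -0.5212  0.2423] shift [ 0.2619 -0.1331 -0.0077] turn [-0.   -0.   -1.27] grip 0.0857 F [0.2006 0.0335 0.7904] t 1.6
0.011
```

View pics/lids.png

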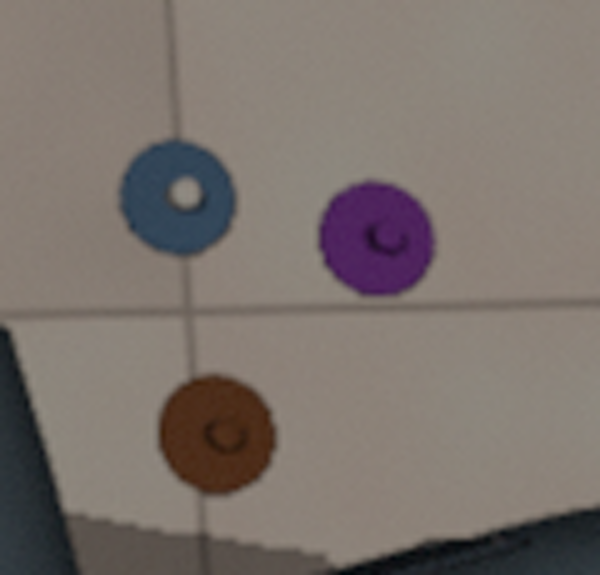

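The crop shows the blue disc with the white knob at crop (186,192), top pixel about (427,273). That is the lid. The purple and brown discs are look-alikes.

Row: coaster (0.577,0.080), blue (0.598,-0.119). That puts orange at (0.587,-0.020) and green at (0.607,-0.219), with tool yaw ≈1.67.

```bash
cat >> h.py <<'E'
def rows(x,y,z,yaw,n):
    "n equal steps in world, expressed in tool axes"
    s=manip.read_state(); R=Rotation.from_rotvec(s["ee_rot"]); c,q=np.cos(yaw),np.sin(yaw)
    G=Rotation.from_matrix(np.array([[c,q,0],[q,-c,0],[0,0,-1]])); w=(R.inv()*G).as_rotvec()/n
    d=(np.array([x,y,z])-s["position"])/n
    print("pos",s["position"],"grip",s["grip_width"],"t",s["t"])
    for i in range(n):
        print(np.round((R*Rotation.from_rotvec(w*i)).inv().apply(d),3),np.round(w,3))
E
python3 -c "
from h import *
rows(.447,.079,.20,1.67,17)"
```

```text
pos [ 0.2427 -0.5212  0.2423] grip 0.08568429455047828 t 1.6
[ 0.026 -0.027  0.002] [-0.    -0.    -0.073]
[ 0.028 -0.025  0.002] [-0.    -0.    -0.073]
[ 0.029 -0.023  0.002] [-0.    -0.    -0.073]
[ 0.031 -0.021  0.002] [-0.    -0.    -0.073]
[ 0.032 -0.018  0.002] [-0.    -0.    -0.073]
[ 0.034 -0.016  0.002] [-0.    -0.    -0.073]
[ 0.035 -0.014  0.002] [-0.    -0.    -0.073]
[ 0.036 -0.011  0.002] [-0.    -0.    -0.073]
[ 0.036 -0.008  0.002] [-0.    -0.    -0.073]
[ 0.037 -0.006  0.002] [-0.    -0.    -0.073]
[ 0.037 -0.003  0.002] [-0.    -0.    -0.073]
[ 0.037 -0.     0.002] [-0.    -0.    -0.073]
[0.037 0.002 0.002] [-0.    -0.    -0.073]
[0.037 0.005 0.002] [-0.    -0.    -0.073]
[0.036 0.008 0.002] [-0.    -0.    -0.073]
[0.036 0.01  0.002] [-0.    -0.    -0.073]
[0.035 0.013 0.002] [-0.    -0.    -0.073]
```

Request:
move_arm(targets=[[1, 0.026, -0.027, 0.002, 0, 0, -0.073], [1, 0.028, -0.025, 0.002, 0, 0, -0.073], [1, 0.029, -0.023, 0.002, 0, 0, -0.073], [1, 0.031, -0.021, 0.002, 0, 0, -0.073], [1, 0.032, -0.018, 0.002, 0, 0, -0.073]])

```text
t: 2.02
position: [0.3009, -0.3458, 0.231]
ee_rot: [2.888, 1.229, -0.002]
contact_force: [0.3, 0.1, -0.3]
grip_width: 0.0856
```

Request:
move_arm(targets=[[1, 0.034, -0.016, 0.002, 0, 0, -0.073], [1, 0.035, -0.014, 0.002, 0, 0, -0.073], [1, 0.036, -0.011, 0.002, 0, 0, -0.073], [1, 0.036, -0.008, 0.002, 0, 0, -0.073], [1, 0.037, -0.006, 0.002, 0, 0, -0.073]])

```text
t: 2.43
position: [0.3596, -0.1596, 0.2205]
ee_rot: [2.6, 1.751, -0.001]
contact_force: [0.3, -1.0, -0.6]
grip_width: 0.0856
```

Request:
move_arm(targets=[[1, 0.037, -0.003, 0.002, 0, 0, -0.073], [1, 0.037, 0, 0.002, 0, 0, -0.073], [1, 0.037, 0.002, 0.002, 0, 0, -0.073], [1, 0.037, 0.005, 0.002, 0, 0, -0.073], [1, 0.036, 0.008, 0.002, 0, 0, -0.073]])

```text
t: 2.85
position: [0.4153, 0.0267, 0.2112]
ee_rot: [2.216, 2.209, 0.001]
contact_force: [0.3, -0.0, 0.5]
grip_width: 0.0852
```

```bash
python3 -c "
from h import *
rows(.447,.079,.20,1.67,5)"
```

```text
pos [0.4153 0.0267 0.2112] grip 0.08523573542470192 t 2.85
[0.011 0.006 0.002] [ 0.002  0.002 -0.02 ]
[0.01  0.007 0.002] [ 0.002  0.002 -0.02 ]
[0.01  0.007 0.002] [ 0.002  0.002 -0.02 ]
[0.01  0.007 0.002] [ 0.002  0.002 -0.02 ]
[0.01  0.007 0.002] [ 0.002  0.002 -0.02 ]
```

Request:
move_arm(targets=[[1, 0.011, 0.007, 0.002, 0.002, 0.002, -0.02], [1, 0.011, 0.007, 0.002, 0.002, 0.002, -0.02], [1, 0.01, 0.007, 0.002, 0.002, 0.002, -0.02], [1, 0.01, 0.007, 0.002, 0.002, 0.002, -0.02], [1, 0.01, 0.007, 0.002, 0.002, 0.002, -0.02]])

```text
t: 3.27
position: [0.4492, 0.0903, 0.2017]
ee_rot: [-2.088, -2.346, -0.004]
contact_force: [0.2, 0.3, -0.7]
grip_width: 0.0857
```

```bash
python3 -c "
from h import *
rows(.447,.079,.062,1.67,1)"
```

```text
pos [0.4492 0.0903 0.2017] grip 0.08571076877081456 t 3.2667
[-0.011 -0.004  0.14 ] [ 0.002 -0.002  0.017]
```

Request:
move_arm(targets=[[1, -0.011, -0.004, 0, 0.002, -0.002, 0.017], [1, 0, 0, 0, 0, 0, 0], [1, 0, 0, 0.035, 0, 0, 0], [1, 0, 0, 0.035, 0, 0, 0], [1, 0, 0, 0, 0, 0, 0]])

```text
t: 3.68
position: [0.4496, 0.0794, 0.1327]
ee_rot: [2.103, 2.327, 0.008]
contact_force: [-1.3, -0.3, -0.2]
grip_width: 0.0854
```

```bash
python3 -c "
from h import *
rows(.447,.079,.062,1.67,1)"
```

```text
pos [0.4496 0.0794 0.1327] grip 0.08539272135321635 t 3.6833
[-0.    -0.003  0.071] [0.007 0.001 0.002]
```

Accurate when rows end with a null row. Now I'll descend, close and lift.

Request:
move_arm(targets=[[1, 0, -0.003, 0.025, 0, 0, 0], [1, 0, 0, 0.025, 0, 0, 0], [1, 0, 0, 0.02, 0, 0, 0], [1, 0, 0, 0, 0, 0, 0], [-1, 0, 0, 0, 0, 0, 0]])

```text
t: 4.1
position: [0.4496, 0.077, 0.0663]
ee_rot: [2.106, 2.32, 0.011]
contact_force: [0.2, -0.2, 0.3]
grip_width: 0.0753
```

Request:
move_arm(targets=[[-1, 0, 0, 0, 0, 0, 0], [-1, 0, 0, 0, 0, 0, 0], [-1, 0, 0, 0, 0, 0, 0], [-1, 0, 0, 0, 0, 0, 0], [-1, 0, 0, 0, 0, 0, 0]])

```text
t: 4.52
position: [0.4538, 0.0763, 0.0732]
ee_rot: [2.101, 2.314, 0.019]
contact_force: [0.7, -0.5, -0.9]
grip_width: 0.0597
```

```bash
python3 -c "
from h import *
rows(.447,.079,.062,1.67,1)"
```

```text
pos [0.4538 0.0763 0.0732] grip 0.05970681088778742 t 4.5167
[ 0.003 -0.007  0.011] [ 0.02   0.003 -0.003]
```

Request:
move_arm(targets=[[-1, 0, 0, -0.02, 0, 0, 0], [-1, 0, 0, -0.03, 0, 0, 0], [-1, 0, 0, -0.035, 0, 0, 0], [-1, 0, 0, -0.03, 0, 0, 0], [-1, 0, 0, -0.02, 0, 0, 0]])

```text
t: 4.93
position: [0.4471, 0.0769, 0.2099]
ee_rot: [2.107, 2.32, 0.01]
contact_force: [0.4, -0.1, -1.1]
grip_width: 0.0591
```

```bash
python3 -c "
from h import *
im=manip.get_image('side'); save(im,'s1.png',(200,160,440,340),3)
for t in ['green_cup_center']:
  for d in manip.outline_of(im,t): print(d['p'],d['xy'],np.median(world(im,d['mask']),0))
rows(.607,-.219,.2,1.67,10)"
```

```text
0.81 [279.4, 216.7] [0.4476 0.058  0.2026]
pos [0.4492 0.0768 0.2114] grip 0.05945823919963371 t 5.0333
[-0.031  0.013  0.001] [ 0.002  0.    -0.   ]
[-0.031  0.013  0.001] [ 0.002  0.    -0.   ]
[-0.031  0.013  0.001] [ 0.002  0.    -0.   ]
[-0.031  0.013  0.001] [ 0.002  0.    -0.   ]
[-0.031  0.013  0.001] [ 0.002  0.    -0.   ]
[-0.031  0.013  0.001] [ 0.002  0.    -0.   ]
[-0.031  0.013  0.001] [ 0.002  0.    -0.   ]
[-0.031  0.013  0.001] [ 0.002  0.    -0.   ]
[-0.031  0.013  0.001] [ 0.002  0.    -0.   ]
[-0.031  0.013  0.001] [ 0.002  0.    -0.   ]
```

View pics/s1.png

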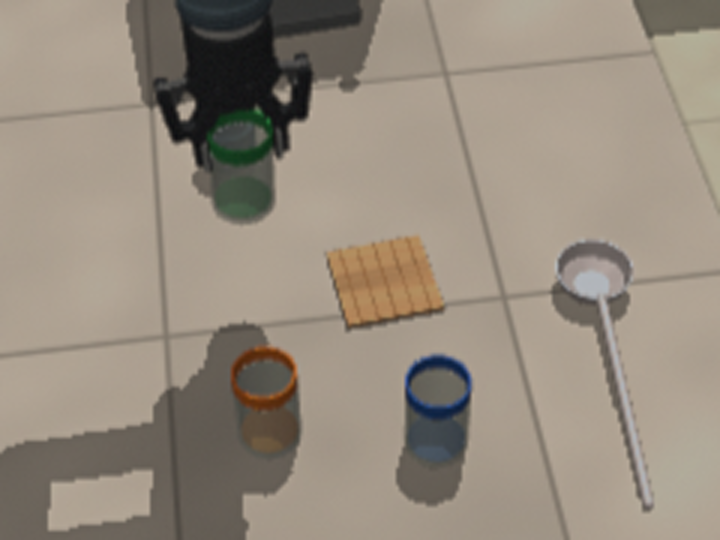

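The crop shows the green cup at (242,165), held upright. The other objects haven't moved.

Request:
move_arm(targets=[[-1, -0.031, 0.013, 0, 0.002, 0, 0], [-1, -0.031, 0.013, 0, 0.002, 0, 0], [-1, -0.031, 0.013, 0, 0.002, 0, 0], [-1, -0.031, 0.013, 0, 0.002, 0, 0], [-1, -0.031, 0.013, 0, 0.002, 0, 0]])

```text
t: 5.45
position: [0.5282, -0.0696, 0.2103]
ee_rot: [2.097, 2.336, 0.006]
contact_force: [0.4, 0.7, -1.1]
grip_width: 0.0593
```

Request:
move_arm(targets=[[-1, -0.031, 0.013, 0, 0.002, 0, 0], [-1, -0.031, 0.013, 0, 0.002, 0, 0], [-1, -0.031, 0.013, 0, 0.002, 0, 0], [-1, -0.025, 0.01, 0, 0.002, 0, 0], [-1, 0, 0, 0, 0, 0, 0]])

```text
t: 5.87
position: [0.591, -0.1923, 0.2027]
ee_rot: [-2.099, -2.327, 0.008]
contact_force: [-0.7, 0.0, -1.1]
grip_width: 0.0595
```

```bash
python3 -c "
from h import *
rows(.607,-.2215,.078,1.67,1)"
```

```text
pos [ 0.591  -0.1923  0.2027] grip 0.05949325056389268 t 5.8667
[-0.031  0.014  0.125] [-0.009 -0.003  0.004]
```

Request:
move_arm(targets=[[-1, -0.02, 0.009, 0, -0.004, -0.001, 0.002], [-1, -0.011, 0.005, 0, -0.004, -0.001, 0.002], [-1, 0, 0, 0, 0, 0, 0], [-1, 0, 0, 0.03, 0, 0, 0], [-1, 0, 0, 0.03, 0, 0, 0]])

```text
t: 6.28
position: [0.6099, -0.2236, 0.1423]
ee_rot: [2.11, 2.324, 0.002]
contact_force: [-1.0, -0.6, -2.3]
grip_width: 0.0595
```

```bash
python3 -c "
from h import *
rows(.607,-.2215,.078,1.67,1)"
```

```text
pos [ 0.6099 -0.2236  0.1423] grip 0.05945267921746223 t 6.2833
[ 0.002 -0.003  0.064] [ 0.003  0.001 -0.003]
```

Request:
move_arm(targets=[[-1, 0.002, -0.003, 0.025, 0.003, 0, 0], [-1, 0, 0, 0.022, 0, 0, 0], [-1, 0, 0, 0.004, 0, 0, 0], [-1, 0, 0, 0, 0, 0, 0], [-1, 0, 0, 0.003, 0, 0, 0]])

```text
t: 6.7
position: [0.6008, -0.2136, 0.0794]
ee_rot: [-2.099, -2.319, 0.004]
contact_force: [-0.1, -0.1, -0.6]
grip_width: 0.0595
```

```bash
python3 -c "
from h import *
rows(.607,-.2215,.078,1.67,1); im=manip.get_image('side'); 
for d in manip.outline_of(im,'green_cup_center'):
  w=world(im,d['mask']); print(d['p'],d['xy'],np.median(w,0),np.percentile(w[:,2],[1,99]))
print(rimfit(im,'green_cup_center',(.607,-.22),.085,.0285), manip.read_state()['contact_force'],manip.read_state()['position'])"
```

```text
pos [ 0.6008 -0.2136  0.0794] grip 0.059534204956620485 t 6.7
[-0.008  0.005  0.001] [-0.011 -0.008  0.   ]
None [ 0.2284 -0.9252 -0.9223] [ 0.6014 -0.2145  0.0802]
```

Request:
move_arm(targets=[[-1, -0.007, 0.005, 0, -0.01, -0.008, 0], [-1, 0, 0, 0.003, 0, 0, 0], [-1, 0, 0, 0.003, 0, 0, 0], [-1, 0, 0, 0.002, 0, 0, 0], [-1, 0, 0, 0, 0, 0, 0]])

```text
t: 7.27
position: [0.611, -0.2238, 0.0768]
ee_rot: [2.101, 2.32, 0.003]
contact_force: [-0.2, -0.3, -1.4]
grip_width: 0.0597
```

```bash
python3 -c "
from h import *
im=manip.get_image('side'); 
for d in manip.outline_of(im,'green_cup_center'):
  w=world(im,d['mask']); print(d['p'],d['xy'],np.median(w,0),np.percentile(w[:,2],[1,99]))
for i in range(3):
  manip.get_image('top');rows(.607,-.2215,.074,1.67,1);print(manip.read_state()['contact_force'])"
```

```text
0.96 [357.2, 329.5] [ 0.6118 -0.2429  0.059 ] [0.0124 0.1051]
pos [ 0.611  -0.2237  0.077 ] grip 0.05905755956197489 t 7.4167
[ 0.003 -0.004  0.003] [ 0.009  0.007 -0.   ]
[ 0.3046  0.5454 -1.1474]
pos [ 0.611  -0.2236  0.0769] grip 0.059538369839992694 t 7.4667
[ 0.003 -0.004  0.003] [ 0.009  0.007 -0.   ]
[-0.1541 -0.3432 -0.197 ]
pos [ 0.611  -0.2236  0.0769] grip 0.05954613213102996 t 7.5167
[ 0.003 -0.004  0.003] [ 0.009  0.007 -0.   ]
[ 0.3734 -0.2029 -0.1241]
```

Request:
move_arm(targets=[[-1, 0.002, -0.003, 0, 0.006, 0.004, 0], [-1, 0, 0, 0.003, 0, 0, 0], [-1, 0, 0, 0, 0, 0, 0], [-1, 0, 0, 0.003, 0, 0, 0], [-1, 0, 0, 0, 0, 0, 0]])

```text
t: 7.93
position: [0.6073, -0.2215, 0.0703]
ee_rot: [2.106, 2.326, -0.0]
contact_force: [0.1, 0.5, -1.2]
grip_width: 0.0594
```

Request:
move_arm(targets=[[-1, 0, 0, 0.002, 0, 0, 0], [-1, 0, 0, 0, 0, 0, 0], [-1, 0, 0, 0.002, 0, 0, 0], [-1, 0, 0, 0, 0, 0, 0]])

```text
t: 8.27
position: [0.6083, -0.2227, 0.0692]
ee_rot: [2.104, 2.325, -0.001]
contact_force: [-0.1, 0.8, -1.2]
grip_width: 0.0594
```

Request:
move_arm(targets=[[-1, 0, 0, 0.003, 0, 0, 0], [-1, 0, 0, 0.003, 0, 0, 0]])

```text
t: 8.43
position: [0.6092, -0.2244, 0.0684]
ee_rot: [2.101, 2.323, -0.003]
contact_force: [-13.6, 3.8, 29.3]
grip_width: 0.06
```

```bash
python3 -c "
from h import *
im=manip.get_image('side')
for i in range(2):
  manip.get_image('top');rows(.607,-.2215,.074,1.67,1);print(manip.read_state()['contact_force'])"
```

```text
pos [ 0.6091 -0.2243  0.0685] grip 0.059429492660507816 t 8.5333
[ 0.003 -0.002 -0.006] [0.004 0.008 0.001]
[-10.5465   2.6075  22.662 ]
pos [ 0.6091 -0.2242  0.0685] grip 0.05943167767932046 t 8.5833
[ 0.003 -0.002 -0.006] [0.004 0.008 0.001]
[-10.2712   2.4901  22.4105]
```

Request:
move_arm(targets=[[-1, 0, 0, -0.001, 0, 0, 0], [1, 0, 0, 0, 0, 0, 0], [1, 0, 0, 0, 0, 0, 0], [1, 0, 0, 0, 0, 0, 0], [1, 0, 0, 0, 0, 0, 0]])

```text
t: 9.0
position: [0.6095, -0.2244, 0.0698]
ee_rot: [2.1, 2.322, -0.002]
contact_force: [-0.2, -0.0, -0.7]
grip_width: 0.0857
```

Request:
move_arm(targets=[[1, 0, 0, -0.015, 0, 0, 0], [1, 0, 0, -0.03, 0, 0, 0], [1, 0, 0, -0.035, 0, 0, 0], [1, 0, 0, -0.035, 0, 0, 0], [1, 0, 0, -0.02, 0, 0, 0]])

```text
t: 9.42
position: [0.604, -0.2206, 0.2028]
ee_rot: [-2.103, -2.324, 0.008]
contact_force: [1.5, -0.6, 1.1]
grip_width: 0.0854
```

```bash
python3 -c "
from h import *
im=manip.get_image('side')
print(rimfit(im,'green_cup_center',(.607,-.22),.085,.0285))
print(rimfit(im,'blue_cup_center',(.598,-.12),.085,.0285))
print(rimfit(im,'orange_cup_center',(.445,-.088),.085,.0285))
rows(.4455,-.0870,.2,1.67,7)"
```

```text
None
(array([ 0.5981, -0.1212]), 62, array([ 0.6047, -0.1289]))
(array([ 0.4454, -0.0885]), 138, array([ 0.4454, -0.0883]))
pos [ 0.6032 -0.2202  0.1993] grip 0.08536029755515696 t 9.6167
[ 0.021 -0.021  0.   ] [-0.002 -0.001  0.   ]
[ 0.021 -0.021  0.   ] [-0.002 -0.001  0.   ]
[ 0.021 -0.021  0.   ] [-0.002 -0.001  0.   ]
[ 0.021 -0.021  0.   ] [-0.002 -0.001  0.   ]
[ 0.021 -0.021  0.   ] [-0.002 -0.001  0.   ]
[ 0.021 -0.021 -0.   ] [-0.002 -0.001  0.   ]
[ 0.021 -0.021 -0.   ] [-0.002 -0.001  0.   ]
```

Request:
move_arm(targets=[[1, 0.021, -0.021, 0, -0.002, -0.001, 0], [1, 0.021, -0.021, 0, -0.002, -0.001, 0], [1, 0.021, -0.021, 0, -0.002, -0.001, 0], [1, 0.021, -0.021, 0, -0.002, -0.001, 0], [1, 0.021, -0.021, 0, -0.002, -0.001, 0]])

```text
t: 10.03
position: [0.4823, -0.1243, 0.1909]
ee_rot: [-2.104, -2.316, 0.007]
contact_force: [0.0, 0.1, -0.1]
grip_width: 0.0853
```

Request:
move_arm(targets=[[1, 0.021, -0.021, 0, 0, 0, 0], [1, 0.008, -0.008, 0, 0, 0, 0], [1, 0, 0, 0, 0, 0, 0]])

```text
t: 10.28
position: [0.4413, -0.0916, 0.1855]
ee_rot: [-2.092, -2.308, 0.013]
contact_force: [0.8, 0.4, -0.4]
grip_width: 0.0853
```

```bash
python3 -c "
from h import *
im=manip.get_image('side')
print(rimfit(im,'green_cup_center',(.607,-.22),.085,.0285))
im=manip.get_image('top')
print(rimfit(im,'green_cup_center',(.607,-.22),.085,.0285))
rows(.4455,-.0870,.066,1.67,1)"
```

```text
(array([ 0.6067, -0.2248]), 153, array([ 0.6069, -0.2251]))
(array([ 0.6053, -0.2209]), 96, array([ 0.6051, -0.2213]))
pos [ 0.4448 -0.0944  0.187 ] grip 0.08514201343169586 t 10.4833
[0.006 0.004 0.121] [-0.02  -0.012 -0.003]
```

Request:
move_arm(targets=[[1, 0.006, 0.002, 0, -0.02, -0.012, 0], [1, 0, 0, 0.03, 0, 0, 0], [1, 0, 0, 0.03, 0, 0, 0], [1, 0, 0, 0, 0, 0, 0], [1, 0, 0, 0, 0, 0, 0]])

```text
t: 10.9
position: [0.4522, -0.091, 0.1274]
ee_rot: [2.108, 2.315, 0.005]
contact_force: [-0.1, -1.4, 0.4]
grip_width: 0.0854
```

```bash
python3 -c "
from h import *
rows(.4455,-.0870,.066,1.67,1)"
```

```text
pos [ 0.4522 -0.091   0.1274] grip 0.08538773505806121 t 10.9
[ 0.005 -0.007  0.061] [ 0.009  0.006 -0.006]
```

Request:
move_arm(targets=[[1, 0.004, -0.004, 0.02, 0.006, 0.004, 0], [1, 0, 0, 0.022, 0, 0, 0], [1, 0, 0, 0.018, 0, 0, 0], [1, 0, 0, 0, 0, 0, 0], [-1, 0, 0, 0, 0, 0, 0]])

```text
t: 11.32
position: [0.4543, -0.0902, 0.0726]
ee_rot: [2.107, 2.312, 0.007]
contact_force: [0.2, 0.9, 0.3]
grip_width: 0.0757
```

Request:
move_arm(targets=[[-1, 0, 0, 0, 0, 0, 0], [-1, 0, 0, 0, 0, 0, 0], [-1, 0, 0, 0, 0, 0, 0], [-1, 0, 0, 0, 0, 0, 0]])

```text
t: 11.65
position: [0.4576, -0.0918, 0.0778]
ee_rot: [2.103, 2.307, 0.01]
contact_force: [0.8, -0.9, -1.2]
grip_width: 0.059
```

Request:
move_arm(targets=[[-1, 0, 0, -0.02, 0, 0, 0], [-1, 0, 0, -0.03, 0, 0, 0], [-1, 0, 0, -0.035, 0, 0, 0], [-1, 0, 0, -0.03, 0, 0, 0], [-1, 0, 0, 0, 0, 0, 0]])

```text
t: 12.07
position: [0.4546, -0.0903, 0.1985]
ee_rot: [2.104, 2.307, 0.01]
contact_force: [0.6, -1.2, -0.1]
grip_width: 0.0593
```

```bash
python3 -c "
from h import *
im=manip.get_image('side')
for d in manip.outline_of(im,'orange_cup_center'):
  w=world(im,d['mask']); print(d['p'],d['xy'],np.median(w,0),np.percentile(w[:,2],[1,99]))
rows(.587,-.020,.2,1.67,6)"
```

```text
pos [ 0.4524 -0.0893  0.1939] grip 0.059044779610275176 t 12.1667
[ 0.009  0.023 -0.001] [ 0.002  0.001 -0.001]
[ 0.009  0.023 -0.001] [ 0.002  0.001 -0.001]
[ 0.009  0.023 -0.001] [ 0.002  0.001 -0.001]
[ 0.009  0.023 -0.001] [ 0.002  0.001 -0.001]
[ 0.009  0.023 -0.001] [ 0.002  0.001 -0.001]
[ 0.009  0.023 -0.001] [ 0.002  0.001 -0.001]
```

Request:
move_arm(targets=[[-1, 0.009, 0.023, -0.003, 0.002, 0, 0], [-1, 0.009, 0.023, -0.002, 0.002, 0, 0], [-1, 0.009, 0.023, -0.002, 0.002, 0, 0], [-1, 0.009, 0.023, -0.002, 0.002, 0, 0], [-1, 0.008, 0.021, -0.001, 0, 0, 0]])

```text
t: 12.58
position: [0.5575, -0.0333, 0.1965]
ee_rot: [-2.121, -2.313, 0.012]
contact_force: [0.0, 0.5, -0.2]
grip_width: 0.0595
```

Request:
move_arm(targets=[[-1, 0.005, 0.012, 0, 0, 0, 0], [-1, 0, 0, 0, 0, 0, 0], [-1, 0, 0, 0, 0, 0, 0]])

```text
t: 12.83
position: [0.5698, -0.0243, 0.1901]
ee_rot: [-2.113, -2.311, 0.017]
contact_force: [-0.2, -0.7, -1.4]
grip_width: 0.0594
```

```bash
python3 -c "
from h import *
rows(.587,-.0225,.077,1.67,1)"
```

```text
pos [ 0.5698 -0.0243  0.1901] grip 0.05938626627961731 t 12.8333
[0.    0.019 0.113] [-0.015 -0.001 -0.01 ]
```

Request:
move_arm(targets=[[-1, 0, 0.016, 0, -0.01, 0, -0.005], [-1, 0, 0, 0, 0, 0, 0], [-1, 0, 0, 0.03, 0, 0, 0], [-1, 0, 0, 0.03, 0, 0, 0], [-1, 0, 0, 0, 0, 0, 0]])

```text
t: 13.25
position: [0.58, -0.0242, 0.125]
ee_rot: [-2.109, -2.316, 0.012]
contact_force: [-1.6, -0.1, -1.8]
grip_width: 0.0593
```

```bash
python3 -c "
from h import *
rows(.587,-.0225,.077,1.67,1)"
```

```text
pos [ 0.58   -0.0242  0.125 ] grip 0.05928919875304666 t 13.25
[0.001 0.008 0.048] [-0.012 -0.002 -0.006]
```

Request:
move_arm(targets=[[-1, 0.001, 0.007, 0.018, -0.01, -0.001, -0.004], [-1, 0, 0, 0.018, 0, 0, 0], [-1, 0, 0, 0.005, 0, 0, 0], [-1, 0, 0, 0, 0, 0, 0], [-1, 0, 0, 0, 0, 0, 0]])

```text
t: 13.67
position: [0.5824, -0.0243, 0.0848]
ee_rot: [-2.109, -2.32, 0.006]
contact_force: [0.0, 1.4, -0.1]
grip_width: 0.0595
```

```bash
python3 -c "
from h import *
im=manip.get_image('side')
for d in manip.outline_of(im,'orange_cup_center'):
  w=world(im,d['mask']); print(d['p'],d['xy'],np.median(w,0),np.percentile(w[:,2],[1,99]))
rows(.587,-.0225,.077,1.67,1)"
```

```text
0.61 [333.3, 268.4] [ 0.5782 -0.0413  0.07  ] [0.0012 0.1382]
pos [ 0.5832 -0.0244  0.0854] grip 0.05950299974034737 t 13.7667
[0.001 0.004 0.008] [-0.005 -0.001 -0.004]
```

Request:
move_arm(targets=[[-1, 0.001, 0.004, 0.004, -0.004, 0, -0.003], [-1, 0, 0, 0.002, 0, 0, 0], [-1, 0, 0, 0, 0, 0, 0], [-1, 0, 0, 0.003, 0, 0, 0], [-1, 0, 0, 0.003, 0, 0, 0]])

```text
t: 14.18
position: [0.5905, -0.0235, 0.0774]
ee_rot: [2.105, 2.324, 0.006]
contact_force: [-0.2, 0.4, -1.3]
grip_width: 0.0592
```

Request:
move_arm(targets=[[-1, 0, -0.002, 0.003, 0.004, 0, 0], [-1, 0, 0, 0.003, 0, 0, 0], [-1, 0, 0, 0.003, 0, 0, 0]])

```text
t: 14.43
position: [0.59, -0.025, 0.0744]
ee_rot: [2.104, 2.326, -0.001]
contact_force: [-13.2, 0.4, 30.9]
grip_width: 0.0593
```

Request:
move_arm(targets=[[-1, 0, 0, -0.001, 0, 0, 0], [1, 0, 0, 0, 0, 0, 0], [1, 0, 0, 0, 0, 0, 0], [1, 0, 0, 0, 0, 0, 0], [1, 0, 0, 0, 0, 0, 0]])

```text
t: 14.85
position: [0.5901, -0.0253, 0.0763]
ee_rot: [2.103, 2.325, -0.001]
contact_force: [-0.1, -0.8, -1.0]
grip_width: 0.0853
```

Request:
move_arm(targets=[[1, 0, 0, -0.015, 0, 0, 0], [1, 0, 0, -0.03, 0, 0, 0], [1, 0, 0, -0.035, 0, 0, 0], [1, 0, 0, -0.03, 0, 0, 0], [1, 0, 0, -0.02, 0, 0, 0]])

```text
t: 15.27
position: [0.5837, -0.0233, 0.2003]
ee_rot: [-2.1, -2.321, 0.016]
contact_force: [1.1, 0.7, 0.7]
grip_width: 0.0854
```

```bash
python3 -c "
from h import *
rows(.4342,.280,.2,1.67,9)"
```

```text
pos [ 0.5837 -0.0233  0.2003] grip 0.08539717920927552 t 15.2667
[ 0.035 -0.013  0.   ] [-0.002 -0.     0.   ]
[ 0.035 -0.013  0.   ] [-0.002 -0.     0.   ]
[ 0.035 -0.013  0.   ] [-0.002 -0.     0.   ]
[ 0.035 -0.013  0.   ] [-0.002 -0.     0.   ]
[ 0.035 -0.013  0.   ] [-0.002 -0.     0.   ]
[ 0.035 -0.013  0.   ] [-0.002 -0.     0.   ]
[ 0.035 -0.013  0.   ] [-0.002 -0.     0.   ]
[ 0.035 -0.013  0.   ] [-0.002 -0.     0.   ]
[ 0.035 -0.013  0.   ] [-0.002 -0.     0.   ]
```

Request:
move_arm(targets=[[1, 0.035, -0.013, 0, -0.002, 0, 0], [1, 0.035, -0.013, 0, -0.002, 0, 0], [1, 0.035, -0.013, 0, -0.002, 0, 0], [1, 0.035, -0.013, 0, -0.002, 0, 0], [1, 0.035, -0.013, 0, -0.002, 0, 0]])

```text
t: 15.68
position: [0.5067, 0.1423, 0.2067]
ee_rot: [2.116, 2.31, 0.007]
contact_force: [0.6, 1.0, 0.1]
grip_width: 0.0857
```

Request:
move_arm(targets=[[1, 0.035, -0.013, 0, 0, 0, 0], [1, 0.035, -0.013, 0, 0, 0, 0], [1, 0.03, -0.01, 0, 0, 0, 0], [1, 0.01, 0, 0, 0, 0, 0], [1, 0, 0, 0, 0, 0, 0]])

```text
t: 16.1
position: [0.4536, 0.2586, 0.2043]
ee_rot: [2.111, 2.319, 0.006]
contact_force: [-0.2, 0.2, 0.7]
grip_width: 0.0852
```

```bash
python3 -c "
from h import *
for n in ('side','top'):
  im=manip.get_image(n)
  print(rimfit(im,'orange_cup_center',(.587,-.02),.085,.0285))
  print(rimfit(im,'green_cup_center',(.607,-.22),.085,.0285))
  print(rimfit(im,'blue_cup_center',(.598,-.12),.085,.0285))
rows(.4342,.280,.045,1.67,1)"
```

```text
(array([ 0.58  , -0.0242]), 130, array([ 0.5795, -0.0244]))
None
(array([ 0.5982, -0.1212]), 139, array([ 0.598 , -0.1204]))
(array([ 0.5786, -0.0208]), 86, array([ 0.5783, -0.021 ]))
(array([ 0.6054, -0.2208]), 95, array([ 0.6053, -0.2212]))
(array([ 0.5972, -0.1176]), 92, array([ 0.5972, -0.1174]))
pos [0.4551 0.2555 0.2045] grip 0.08526835039035514 t 16.5
[ 0.027 -0.02   0.159] [ 0.007  0.002 -0.011]
```

Request:
move_arm(targets=[[1, 0.024, -0.018, 0, 0.006, 0, -0.01], [1, 0, 0, 0, 0, 0, 0], [1, 0, 0, 0.03, 0, 0, 0], [1, 0, 0, 0.03, 0, 0, 0], [1, 0, 0, 0, 0, 0, 0]])

```text
t: 16.92
position: [0.4394, 0.2758, 0.1456]
ee_rot: [2.112, 2.317, 0.009]
contact_force: [-1.4, -1.1, -1.1]
grip_width: 0.0855
```

```bash
python3 -c "
from h import *
rows(.4342,.280,.036,1.67,1)"
```

```text
pos [0.4394 0.2758 0.1456] grip 0.08550587083073342 t 16.9167
[ 0.005 -0.006  0.11 ] [ 0.008  0.001 -0.007]
```

Request:
move_arm(targets=[[1, 0.004, -0.005, 0.02, 0.006, 0, -0.006], [1, 0, 0, 0.025, 0, 0, 0], [1, 0, 0, 0.02, 0, 0, 0], [1, 0, 0, 0, 0, 0, 0], [1, 0, 0, 0, 0, 0, 0]])

```text
t: 17.33
position: [0.4384, 0.2776, 0.0832]
ee_rot: [2.111, 2.321, 0.005]
contact_force: [0.6, -0.1, 1.2]
grip_width: 0.0856
```

```bash
python3 -c "
from h import *
rows(.4342,.280,.036,1.67,1)"
```

```text
pos [0.4384 0.2776 0.0832] grip 0.08557344448668676 t 17.3333
[ 0.003 -0.004  0.047] [ 0.005  0.001 -0.004]
```

Request:
move_arm(targets=[[1, 0.003, -0.004, 0.015, 0.005, 0, -0.004], [1, 0, 0, 0.018, 0, 0, 0], [1, 0, 0, 0.012, 0, 0, 0], [1, 0, 0, 0, 0, 0, 0], [-1, 0, 0, 0, 0, 0, 0]])

```text
t: 17.75
position: [0.4389, 0.2815, 0.0417]
ee_rot: [2.107, 2.324, 0.012]
contact_force: [-3.6, -0.5, 2.7]
grip_width: 0.0752
```

Request:
move_arm(targets=[[-1, 0, 0, 0, 0, 0, 0], [-1, 0, 0, 0, 0, 0, 0], [-1, 0, 0, 0, 0, 0, 0], [-1, 0, 0, 0, 0, 0, 0]])

```text
t: 18.08
position: [0.4392, 0.282, 0.0442]
ee_rot: [2.106, 2.325, 0.013]
contact_force: [-0.3, -0.4, -2.2]
grip_width: 0.0643
```

Request:
move_arm(targets=[[-1, 0, 0, -0.02, 0, 0, 0], [-1, 0, 0, -0.03, 0, 0, 0], [-1, 0, 0, -0.03, 0, 0, 0], [-1, 0, 0, -0.025, 0, 0, 0], [-1, 0, 0, 0, 0, 0, 0]])

```text
t: 18.5
position: [0.4369, 0.2811, 0.1522]
ee_rot: [2.107, 2.326, 0.007]
contact_force: [0.5, 0.8, -1.0]
grip_width: 0.0641
```

```bash
python3 -c "
from h import *
im=manip.get_image('side'); save(im,'s2.png',(200,100,440,280),3)
im=manip.get_image('side')
for d in manip.outline_of(im,'teacup_center'):
  w=world(im,d['mask']); h=w[:,2].max();r=w[(w[:,2]>h-.015)];print(d['p'],d['xy'],np.median(w,0),np.percentile(w[:,2],[1,99]),circ(r,.031))
rows(.577,.080,.16,1.67,7)"
```

```text
0.96 [275.0, 178.0] [0.4364 0.2685 0.1477] [-0.0011  0.1717] [0.437  0.2776]
pos [0.4335 0.2798 0.1464] grip 0.06393515363537075 t 18.65
[-0.03   0.018 -0.002] [-0.  0. -0.]
[-0.03   0.018 -0.002] [-0.  0. -0.]
[-0.03   0.018 -0.002] [-0.  0. -0.]
[-0.03   0.018 -0.002] [-0.  0. -0.]
[-0.03   0.018 -0.002] [-0.  0. -0.]
[-0.03   0.018 -0.002] [-0.  0. -0.]
[-0.03   0.018 -0.002] [-0.  0. -0.]
```

View pics/s2.png

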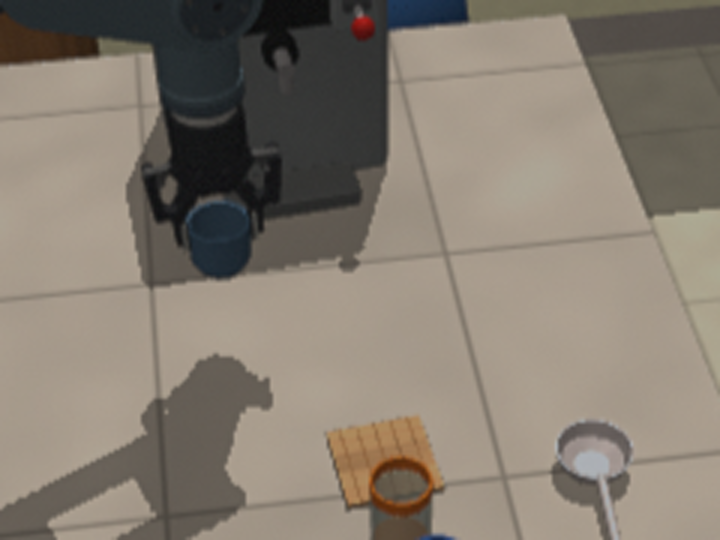

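The crop shows the teacup at (218,238), upright in the jaws, with its centre on the TCP to within about 3 mm. I'll carry it to the coaster.

Request:
move_arm(targets=[[-1, -0.03, 0.018, -0.005, 0, 0, 0], [-1, -0.03, 0.018, -0.003, 0, 0, 0], [-1, -0.03, 0.018, -0.003, 0, 0, 0], [-1, -0.03, 0.018, 0, 0, 0, 0], [-1, -0.03, 0.018, 0, 0, 0, 0]])

```text
t: 19.07
position: [0.531, 0.1398, 0.1466]
ee_rot: [-2.086, -2.33, 0.025]
contact_force: [0.4, 0.5, -1.8]
grip_width: 0.0642
```

Request:
move_arm(targets=[[-1, -0.028, 0.017, 0, 0, 0, 0], [-1, -0.01, 0.006, 0, 0, 0, 0], [-1, 0, 0, 0, 0, 0, 0], [-1, 0, 0, 0, 0, 0, 0]])

```text
t: 19.4
position: [0.558, 0.0965, 0.1374]
ee_rot: [-2.09, -2.315, 0.038]
contact_force: [0.1, 0.9, -2.1]
grip_width: 0.0644
```

```bash
python3 -c "
from h import *
rows(.577,.080,.055,1.67,1)"
```

```text
pos [0.558  0.0965 0.1374] grip 0.06443961131584475 t 19.4
[-0.018  0.02   0.082] [-0.033 -0.     0.003]
```

Request:
move_arm(targets=[[-1, -0.016, 0.018, 0, -0.03, 0, 0], [-1, 0, 0, 0, 0, 0, 0], [-1, 0, 0, 0.02, 0, 0, 0], [-1, 0, 0, 0.02, 0, 0, 0], [-1, 0, 0, 0, 0, 0, 0]])

```text
t: 19.82
position: [0.5713, 0.0889, 0.0917]
ee_rot: [-2.092, -2.33, 0.008]
contact_force: [-0.8, 0.4, -2.1]
grip_width: 0.0642
```

```bash
python3 -c "
from h import *
im=manip.get_image('side')
for d in manip.outline_of(im,'teacup_center'):
  w=world(im,d['mask']); h=np.percentile(w[:,2],99);r=w[(w[:,2]>h-.015)];print(d['p'],d['xy'],h,circ(r,.031))
rows(.577,.080,.055,1.67,1)"
```

```text
0.98 [325.0, 232.1] 0.11301571791350688 [0.5714 0.0863]
pos [0.5733 0.0888 0.0948] grip 0.06386239258022816 t 19.9167
[-0.009  0.003  0.04 ] [-0.007 -0.003  0.009]
```

Request:
move_arm(targets=[[-1, -0.009, 0.004, 0, -0.006, -0.002, 0.006], [-1, 0, 0, 0.012, 0, 0, 0], [-1, 0, 0, 0.015, 0, 0, 0], [-1, 0, 0, 0, 0, 0, 0], [-1, 0, 0, 0, 0, 0, 0]])

```text
t: 20.33
position: [0.5815, 0.0812, 0.0711]
ee_rot: [2.1, 2.329, 0.009]
contact_force: [0.5, -0.7, -1.4]
grip_width: 0.0643
```

```bash
python3 -c "
from h import *
im=manip.get_image('side')
for d in manip.outline_of(im,'teacup_center'):
  w=world(im,d['mask']); h=np.percentile(w[:,2],99);r=w[(w[:,2]>h-.015)];print(d['p'],d['xy'],h,circ(r,.031))
rows(.577,.080,.055,1.67,1)"
```

```text
0.72 [329.3, 240.7] 0.0936671030818511 [0.5823 0.0783]
pos [0.5814 0.0813 0.0712] grip 0.06434625835789706 t 20.4333
[-0.001 -0.005  0.016] [0.008 0.    0.005]
```

Request:
move_arm(targets=[[-1, 0, -0.004, 0.006, 0.005, 0, 0], [-1, 0, 0, 0.006, 0, 0, 0], [-1, 0, 0, 0, 0, 0, 0], [-1, 0, 0, 0.003, 0, 0, 0], [-1, 0, 0, 0.002, 0, 0, 0]])

```text
t: 20.85
position: [0.5785, 0.0807, 0.055]
ee_rot: [2.1, 2.33, 0.006]
contact_force: [-0.3, -0.5, -1.6]
grip_width: 0.064
```

Request:
move_arm(targets=[[-1, 0, 0, 0.003, 0, 0, 0], [-1, 0, 0, 0.002, 0, 0, 0]])

```text
t: 21.02
position: [0.5788, 0.0805, 0.0505]
ee_rot: [2.1, 2.33, 0.006]
contact_force: [-9.7, -1.5, 24.1]
grip_width: 0.0643
```

Request:
move_arm(targets=[[-1, 0, 0, 0.002, 0, 0, 0], [-1, 0, 0, 0.002, 0, 0, 0]])

```text
t: 21.18
position: [0.5789, 0.0804, 0.0506]
ee_rot: [2.099, 2.331, 0.003]
contact_force: [-8.1, -0.4, 19.2]
grip_width: 0.0638
```

Contact. I'll release and go for the lid.

Request:
move_arm(targets=[[-1, 0, 0, -0.001, 0, 0, 0], [1, 0, 0, 0, 0, 0, 0], [1, 0, 0, 0, 0, 0, 0], [1, 0, 0, 0, 0, 0, 0], [1, 0, 0, 0, 0, 0, 0]])

```text
t: 21.6
position: [0.5804, 0.0804, 0.0531]
ee_rot: [2.098, 2.33, 0.007]
contact_force: [-0.2, -1.1, 0.6]
grip_width: 0.0852
```

Request:
move_arm(targets=[[1, 0, 0, -0.02, 0, 0, 0], [1, 0, 0, -0.035, 0, 0, 0], [1, 0, 0, -0.035, 0, 0, 0], [1, 0, 0, -0.035, 0, 0, 0], [1, 0, 0, -0.02, 0, 0, 0]])

```text
t: 22.02
position: [0.5741, 0.0806, 0.1943]
ee_rot: [-2.098, -2.329, 0.01]
contact_force: [0.7, -0.1, 0.5]
grip_width: 0.0855
```

```bash
python3 -c "
from h import *
rows(.424,-.295,.2,1.67,11)"
```

```text
pos [0.5741 0.0806 0.1943] grip 0.08552682647304236 t 22.0167
[-0.033 -0.017 -0.   ] [-0.001 -0.     0.   ]
[-0.033 -0.017 -0.   ] [-0.001 -0.     0.   ]
[-0.033 -0.017 -0.   ] [-0.001 -0.     0.   ]
[-0.033 -0.017 -0.   ] [-0.001 -0.     0.   ]
[-0.033 -0.017 -0.   ] [-0.001 -0.     0.   ]
[-0.033 -0.017 -0.   ] [-0.001 -0.     0.   ]
[-0.033 -0.017 -0.   ] [-0.001 -0.     0.   ]
[-0.033 -0.017 -0.   ] [-0.001 -0.     0.   ]
[-0.033 -0.017 -0.   ] [-0.001 -0.     0.   ]
[-0.033 -0.017 -0.   ] [-0.001 -0.     0.   ]
[-0.033 -0.017 -0.001] [-0.001 -0.     0.   ]
```

Request:
move_arm(targets=[[1, -0.033, -0.017, -0.004, -0.001, 0, 0], [1, -0.033, -0.017, -0.003, -0.001, 0, 0], [1, -0.033, -0.017, -0.003, -0.001, 0, 0], [0, -0.033, -0.017, 0, -0.001, 0, 0], [-0.1, -0.033, -0.017, 0, -0.001, 0, 0]])

```text
t: 22.43
position: [0.5116, -0.0919, 0.2131]
ee_rot: [2.081, 2.34, 0.013]
contact_force: [0.5, 0.1, 0.3]
grip_width: 0.0636
```

Request:
move_arm(targets=[[-0.1, -0.033, -0.017, 0, 0, 0, 0], [-0.1, -0.033, -0.017, 0, 0, 0, 0], [-0.1, -0.033, -0.017, 0, 0, 0, 0], [-0.1, -0.033, -0.017, 0, 0, 0, 0], [-0.1, -0.033, -0.017, 0, 0, 0, 0]])

```text
t: 22.85
position: [0.4422, -0.2733, 0.2129]
ee_rot: [2.077, 2.339, 0.014]
contact_force: [1.1, 0.7, 0.6]
grip_width: 0.0385
```

Request:
move_arm(targets=[[-0.1, 0, 0, 0, 0, 0, 0], [-0.1, 0, 0, 0, 0, 0, 0]])

```text
t: 23.02
position: [0.4392, -0.2805, 0.2127]
ee_rot: [2.087, 2.329, 0.01]
contact_force: [0.9, -0.0, 0.1]
grip_width: 0.0384
```

```bash
python3 -c "
from h import *
for n in ('side','top'):
  im=manip.get_image(n)
  ds=manip.outline_of(im,'teacup_center'); print(n,rimfit(im,'teacup_center',(.577,.08),.055,.031) if ds else None)
  print(rimfit(im,'blue_cup_center',(.598,-.12),.085,.0285))
  if n=='top': save(im,'t3.png',s=1.25)
rows(.424,-.295,.04,1.67,1)"
```

```text
side (array([0.5788, 0.0771]), 189, array([0.579 , 0.0766]))
None
top (array([0.5775, 0.0811]), 127, array([0.5778, 0.0813]))
(array([ 0.5972, -0.1178]), 90, array([ 0.5975, -0.1174]))
pos [ 0.4406 -0.278   0.213 ] grip 0.03854004597586728 t 23.4167
[-0.014 -0.021  0.173] [0.015 0.007 0.016]
```

View pics/t3.png

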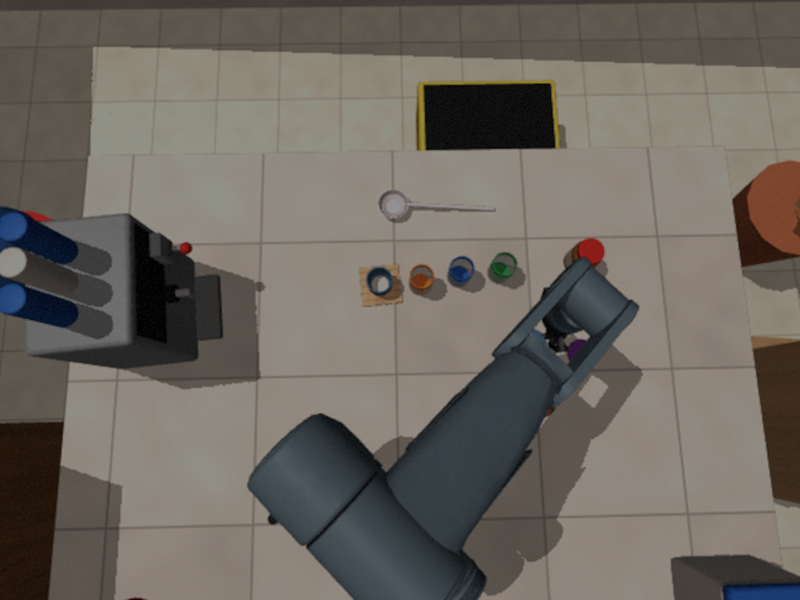

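The top view shows the row: teacup (380,282) centred on the coaster, orange (421,279), blue (460,270), green (502,266). The ladle, jar and switch haven't moved. Next the lid.

Request:
move_arm(targets=[[-0.1, -0.012, -0.018, 0, 0.012, 0.005, 0.012], [-0.1, 0, 0, 0, 0, 0, 0], [-0.1, 0, 0, 0.035, 0, 0, 0], [-0.1, 0, 0, 0.035, 0, 0, 0], [-0.1, 0, 0, 0, 0, 0, 0]])

```text
t: 23.83
position: [0.4281, -0.2911, 0.1444]
ee_rot: [2.09, 2.33, 0.001]
contact_force: [-1.6, 1.2, -1.6]
grip_width: 0.0386
```

```bash
python3 -c "
from h import *
rows(.424,-.295,.04,1.67,1)"
```

```text
pos [ 0.4281 -0.2911  0.1444] grip 0.038629327171765655 t 23.8333
[-0.003 -0.005  0.104] [0.008 0.008 0.009]
```

Request:
move_arm(targets=[[-0.1, -0.003, -0.004, 0.02, 0.006, 0.006, 0.008], [-0.1, 0, 0, 0.03, 0, 0, 0], [-0.1, 0, 0, 0.03, 0, 0, 0], [-0.1, 0, 0, 0, 0, 0, 0], [-0.1, 0, 0, 0, 0, 0, 0]])

```text
t: 24.25
position: [0.429, -0.2944, 0.0677]
ee_rot: [2.098, 2.329, 0.002]
contact_force: [0.6, -0.1, 0.2]
grip_width: 0.0384
```

```bash
python3 -c "
from h import *
im=manip.get_image('side'); save(im,'s3.png',(230,320,350,420),5)
rows(.424,-.295,.028,1.67,1)"
```

```text
pos [ 0.4288 -0.2942  0.0678] grip 0.03886269036360249 t 24.3
[-0.    -0.005  0.04 ] [0.005 0.004 0.005]
```

View pics/s3.png

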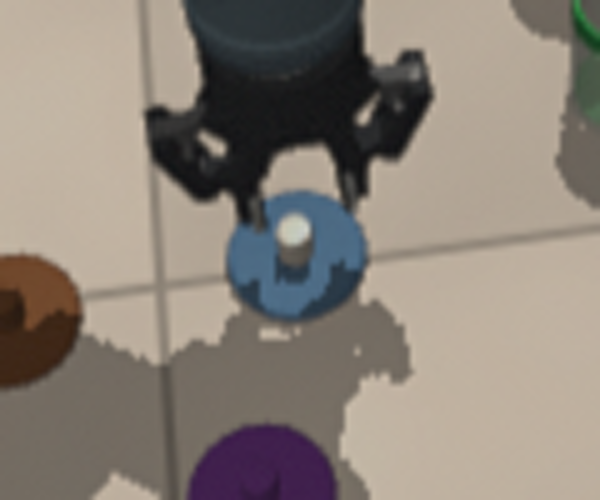

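The crop shows the jaws either side of the white knob (295,230). They need to go slightly toward -x.

Request:
move_arm(targets=[[-0.1, 0, -0.005, 0.012, 0.004, 0.003, 0.004], [-0.1, 0, 0, 0.015, 0, 0, 0], [-0.1, 0, 0, 0.007, 0, 0, 0], [-0.1, 0, 0, 0, 0, 0, 0], [-0.1, 0, 0, 0, 0, 0, 0]])

```text
t: 24.72
position: [0.4278, -0.2988, 0.0403]
ee_rot: [2.097, 2.321, -0.002]
contact_force: [0.6, -1.3, -0.6]
grip_width: 0.0383
```

```bash
python3 -c "
from h import *
rows(.424,-.295,.027,1.67,1)"
```

```text
pos [ 0.4278 -0.2988  0.0403] grip 0.0383044388662345 t 24.7167
[ 0.004 -0.004  0.013] [0.008 0.011 0.002]
```

Request:
move_arm(targets=[[-0.1, 0.004, -0.004, 0.007, 0.006, 0.008, 0], [-0.1, 0, 0, 0.006, 0, 0, 0], [-0.1, 0, 0, 0, 0, 0, 0]])

```text
t: 24.97
position: [0.4242, -0.2964, 0.0286]
ee_rot: [2.101, 2.326, -0.002]
contact_force: [0.1, -0.2, 0.1]
grip_width: 0.0383
```

```bash
python3 -c "
from h import *
rows(.424,-.295,.027,1.67,1)"
```

```text
pos [ 0.4242 -0.2964  0.0286] grip 0.03831777575331999 t 24.9667
[ 0.001 -0.     0.002] [0.004 0.006 0.002]
```

Request:
move_arm(targets=[[-1, 0, 0, 0.001, 0.002, 0.003, 0], [-1, 0, 0, 0, 0, 0, 0], [-1, 0, 0, 0, 0, 0, 0], [-1, 0, 0, 0, 0, 0, 0], [-1, 0, 0, 0, 0, 0, 0]])

```text
t: 25.38
position: [0.4243, -0.2965, 0.0277]
ee_rot: [2.104, 2.329, -0.001]
contact_force: [-0.1, -0.6, -0.6]
grip_width: 0.0159
```

Request:
move_arm(targets=[[-1, 0, 0, -0.02, 0, 0, 0], [-1, 0, 0, -0.03, 0, 0, 0], [-1, 0, 0, -0.035, 0, 0, 0], [-1, 0, 0, -0.035, 0, 0, 0], [-1, 0, 0, -0.03, 0, 0, 0]])

```text
t: 25.8
position: [0.4193, -0.2913, 0.1743]
ee_rot: [-2.095, -2.318, -0.003]
contact_force: [0.1, -0.0, 0.1]
grip_width: 0.0158
```

```bash
python3 -c "
from h import *
im=manip.get_image('side'); save(im,'s4.png',(220,260,360,380),5)
for d in manip.outline_of(im,'lid_center'):
  w=world(im,d['mask']); print(d['p'],d['xy'],np.median(w,0),np.percentile(w[:,2],[1,99]))
rows(.578,.080,.2,1.67,13)"
```

```text
0.97 [233.5, 384.3] [ 0.2802 -0.3146  0.0091] [0.0008 0.0342]
0.56 [281.2, 421.7] [ 0.3961 -0.4217  0.0092] [0.0041 0.0346]
pos [ 0.422  -0.2941  0.1784] grip 0.015671265975433946 t 25.9
[ 0.027  0.015 -0.002] [-0. -0.  0.]
[ 0.027  0.015 -0.002] [-0. -0.  0.]
[ 0.027  0.015 -0.002] [-0. -0.  0.]
[ 0.027  0.015 -0.002] [-0. -0.  0.]
[ 0.027  0.015 -0.002] [-0. -0.  0.]
[ 0.027  0.015 -0.002] [-0. -0.  0.]
[ 0.027  0.015 -0.002] [-0. -0.  0.]
[ 0.027  0.015 -0.002] [-0. -0.  0.]
[ 0.027  0.015 -0.002] [-0. -0.  0.]
[ 0.027  0.015 -0.002] [-0. -0.  0.]
[ 0.027  0.015 -0.002] [-0. -0.  0.]
[ 0.027  0.015 -0.002] [-0. -0.  0.]
[ 0.027  0.015 -0.002] [-0. -0.  0.]
```

View pics/s4.png

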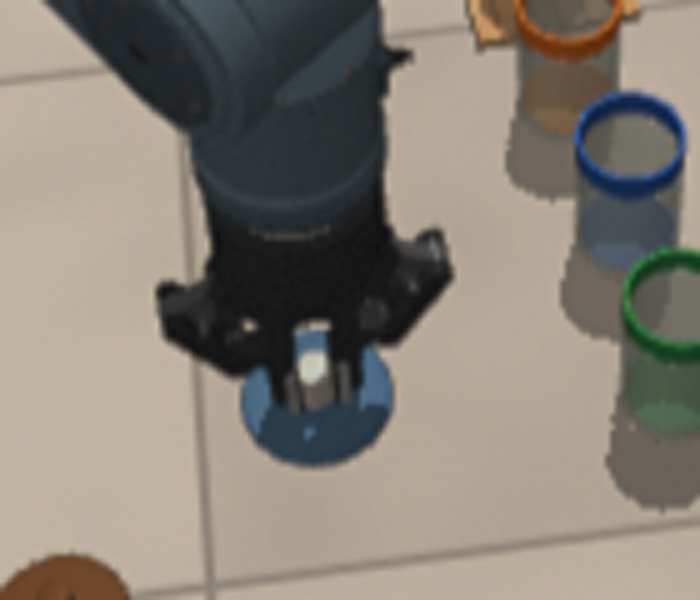

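The crop shows the lid hanging level from its knob at (312,410). I'll carry it to the teacup.

Request:
move_arm(targets=[[-1, 0.027, 0.015, -0.003, 0, 0, 0], [-1, 0.027, 0.015, -0.003, 0, 0, 0], [-1, 0.027, 0.015, -0.003, 0, 0, 0], [-1, 0.027, 0.015, -0.002, 0, 0, 0], [-1, 0.027, 0.015, -0.002, 0, 0, 0]])

```text
t: 26.32
position: [0.4834, -0.1537, 0.1916]
ee_rot: [-2.117, -2.318, 0.003]
contact_force: [1.2, -0.7, -0.3]
grip_width: 0.0157
```

Request:
move_arm(targets=[[-1, 0.027, 0.015, -0.002, 0, 0, 0], [-1, 0.027, 0.015, -0.002, 0, 0, 0], [-1, 0.027, 0.015, -0.002, 0, 0, 0], [-1, 0.027, 0.015, 0, 0, 0, 0], [-1, 0.027, 0.015, 0, 0, 0, 0]])

```text
t: 26.73
position: [0.5463, -0.0044, 0.1941]
ee_rot: [-2.116, -2.314, 0.005]
contact_force: [0.4, -0.3, 0.2]
grip_width: 0.0154
```

```bash
python3 -c "
from h import *
rows(.578,.080,.16,1.67,3)"
```

```text
pos [ 0.5463 -0.0044  0.1941] grip 0.015436262263205982 t 26.7333
[0.027 0.013 0.011] [-0.002 -0.001 -0.003]
[0.027 0.013 0.011] [-0.002 -0.001 -0.003]
[0.027 0.013 0.011] [-0.002 -0.001 -0.003]
```

Request:
move_arm(targets=[[-1, 0.027, 0.013, 0.005, -0.002, -0.001, -0.003], [-1, 0.027, 0.013, 0.01, -0.002, -0.001, -0.003], [-1, 0.02, 0.01, 0.01, -0.002, 0, 0], [-1, 0, 0, 0, 0, 0, 0], [-1, 0, 0, 0, 0, 0, 0]])

```text
t: 27.15
position: [0.5758, 0.0831, 0.1638]
ee_rot: [-2.103, -2.33, 0.001]
contact_force: [0.8, -1.3, -0.4]
grip_width: 0.0153
```

```bash
python3 -c "
from h import *
rows(.578,.079,.12,1.67,1)"
```

```text
pos [0.5758 0.0831 0.1638] grip 0.01531036139575282 t 27.15
[-0.004  0.002  0.044] [-0.003 -0.002  0.003]
```

Request:
move_arm(targets=[[-1, -0.003, 0.002, 0.015, -0.003, -0.001, 0.002], [-1, 0, 0, 0.02, 0, 0, 0], [-1, 0, 0, 0.005, 0, 0, 0], [-1, 0, 0, 0, 0, 0, 0], [-1, 0, 0, 0, 0, 0, 0]])

```text
t: 27.57
position: [0.5768, 0.0771, 0.1222]
ee_rot: [-2.108, -2.328, 0.002]
contact_force: [-0.4, -0.8, -0.9]
grip_width: 0.0156
```

```bash
python3 -c "
from h import *
im=manip.get_image('side'); save(im,'s5.png',(270,180,390,280),5)
for t in ('lid_center','teacup_center'):
 for d in manip.outline_of(im,t):
  w=world(im,d['mask']); print(t,d['p'],d['xy'],np.median(w,0),np.percentile(w[:,2],[1,99]))
m=manip.outline_of(im,'lid_center')
rows(.578,.079,.0927,1.67,1)
for d in m:
  w=world(im,d['mask']); w=w[np.hypot(w[:,0]-.578,w[:,1]-.08)<.06]
  if len(w)>50: 
    o=w[w[:,2]<np.median(w[:,2])+.008]; print(cv2.minEnclosingCircle(o[:,:2].astype(np.float32)),np.median(o,0))
    A=np.c_[o[:,:2],np.ones(len(o))]; print('plane',np.linalg.lstsq(A,o[:,2],rcond=None)[0])
"
```

```text
lid_center 0.85 [280.8, 420.4] [ 0.3964 -0.4219  0.0091] [0.0023 0.0345]
lid_center 0.77 [233.9, 386.6] [ 0.2807 -0.3157  0.0093] [0.0031 0.0351]
lid_center 0.73 [326.5, 233.9] [0.5776 0.0662 0.1043] [0.097  0.1296]
teacup_center 0.81 [325.4, 245.7] [0.5775 0.0602 0.0484] [0.0059 0.1026]
teacup_center 0.37 [382.8, 400.1] [ 0.6235 -0.4446  0.1112] [0.0145 0.1234]
pos [0.5779 0.0776 0.1233] grip 0.015435460724474341 t 27.7667
[0.001 0.    0.031] [0.001 0.    0.001]
((0.5777170658111572, 0.07365448772907257), 0.035417962819337845) [0.5764 0.0644 0.1037]
plane [-0.009  -0.0804  0.1138]
```

View pics/s5.png

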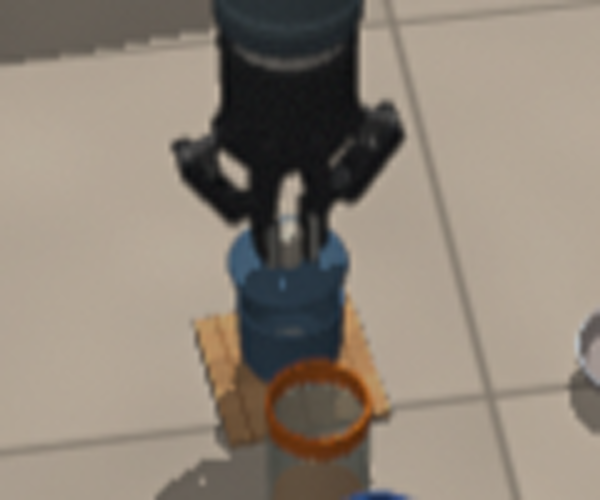

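The crop shows the lid (288,270) above the teacup, aligned to within about 3 mm. I'll lower it.

Request:
move_arm(targets=[[-1, 0.002, 0.001, 0.008, 0, 0, 0], [-1, 0, 0, 0.01, 0, 0, 0], [-1, 0, 0, 0.004, 0, 0, 0], [-1, 0, 0, 0, 0, 0, 0], [-1, 0, 0, 0, 0, 0, 0]])

```text
t: 28.18
position: [0.58, 0.0798, 0.101]
ee_rot: [2.105, 2.327, 0.004]
contact_force: [-0.3, -0.1, -0.3]
grip_width: 0.0158
```

```bash
python3 -c "
from h import *
rows(.578,.079,.0927,1.67,1)"
```

```text
pos [0.58   0.0798 0.101 ] grip 0.015829770708486946 t 28.1833
[-0.001 -0.002  0.008] [0.005 0.001 0.001]
```

Request:
move_arm(targets=[[-1, 0, -0.002, 0.003, 0.003, 0, 0], [-1, 0, 0, 0.002, 0, 0, 0], [-1, 0, 0, 0, 0, 0, 0]])

```text
t: 28.43
position: [0.5777, 0.0798, 0.0953]
ee_rot: [2.107, 2.329, -0.0]
contact_force: [-0.8, -0.2, 0.5]
grip_width: 0.0156
```

Request:
move_arm(targets=[[-1, 0, 0, 0.002, 0, 0, 0], [-1, 0, 0, 0.002, 0, 0, 0]])

```text
t: 28.6
position: [0.5784, 0.0798, 0.0926]
ee_rot: [2.106, 2.328, 0.001]
contact_force: [-6.1, 0.2, 20.5]
grip_width: 0.0156
```

The lid made contact at 0.0926, where it should seat. I'll release and retreat.

Request:
move_arm(targets=[[-1, 0, 0, 0, 0, 0, 0], [0, 0, 0, 0, 0, 0, 0], [0, 0, 0, 0, 0, 0, 0], [0, 0, 0, 0, 0, 0, 0], [0, 0, 0, 0, 0, 0, 0]])

```text
t: 29.02
position: [0.5794, 0.0797, 0.0937]
ee_rot: [2.104, 2.327, 0.003]
contact_force: [0.0, 0.3, -0.8]
grip_width: 0.0427
```

Request:
move_arm(targets=[[0, 0, 0, -0.015, 0, 0, 0], [0, 0, 0, -0.03, 0, 0, 0], [0, 0, 0, -0.035, 0, 0, 0], [0, 0, 0, -0.035, 0, 0, 0], [0, 0, 0, -0.02, 0, 0, 0]])

```text
t: 29.43
position: [0.5736, 0.08, 0.2249]
ee_rot: [-2.101, -2.323, 0.013]
contact_force: [0.8, -0.4, -0.4]
grip_width: 0.043
```

Request:
move_arm(targets=[[0, 0, -0.03, -0.01, 0, 0, 0], [0, 0, -0.035, -0.005, 0, 0, 0], [0, 0, -0.035, 0, 0, 0, 0], [0, 0, -0.03, 0, 0, 0, 0], [0, 0, 0, 0, 0, 0, 0]])

```text
t: 29.85
position: [0.444, 0.0663, 0.2473]
ee_rot: [2.107, 2.33, -0.002]
contact_force: [0.6, -0.9, -0.8]
grip_width: 0.0426
```

```bash
python3 -c "
from h import *
for n in ('top','side'):
  im=manip.get_image(n); save(im,n+'9.png',(270,180,430,310) if n=='side' else (270,180,430,310),5)
  for t,c in (('orange_cup_center',(.58,-.02)),('green_cup_center',(.606,-.22)),('blue_cup_center',(.598,-.12))): 
    try: print(n,t,rimfit(im,t,c,.083,.0285))
    except Exception as e: print(t,e)
  for d in manip.outline_of(im,'lid_center'):
    w=world(im,d['mask']); 
    if np.hypot(*(np.median(w,0)[:2]-(.578,.08)))<.05:
      k=w[w[:,2]>.087]; o=w[(w[:,2]<.084)&(w[:,2]>.07)]; print('knob',circ(k,.007),'ztop',np.percentile(w[:,2],98),'disc',cv2.minEnclosingCircle(o[:,:2].astype(np.float32)),np.median(o[:,2]))
      o=o[o[:,2]>.0725]; print('plane',np.linalg.lstsq(np.c_[o[:,:2],np.ones(len(o))],o[:,2],rcond=None)[0])
rows(.44,.07,.3,1.67,1)"
```

```text
top orange_cup_center (array([ 0.5786, -0.0205]), 60, array([ 0.5794, -0.0241]))
top green_cup_center (array([ 0.6056, -0.221 ]), 101, array([ 0.6061, -0.2213]))
top blue_cup_center (array([ 0.597 , -0.1176]), 98, array([ 0.5973, -0.1174]))
side orange_cup_center (array([ 0.5797, -0.0242]), 141, array([ 0.5797, -0.0227]))
side green_cup_center (array([ 0.6066, -0.2246]), 166, array([ 0.6064, -0.2248]))
side blue_cup_center (array([ 0.5984, -0.1213]), 150, array([ 0.5983, -0.1201]))
knob [0.5794 0.0786] ztop 0.09974230338706983 disc ((0.5803452134132385, 0.07900584489107132), 0.038161616772413254) 0.07444691801237635
plane [ 0.0009 -0.0175  0.0762]
pos [0.4489 0.066  0.2475] grip 0.042809681812436995 t 30.35
[ 0.005 -0.008 -0.052] [0.001 0.001 0.001]
```

View pics/side9.png

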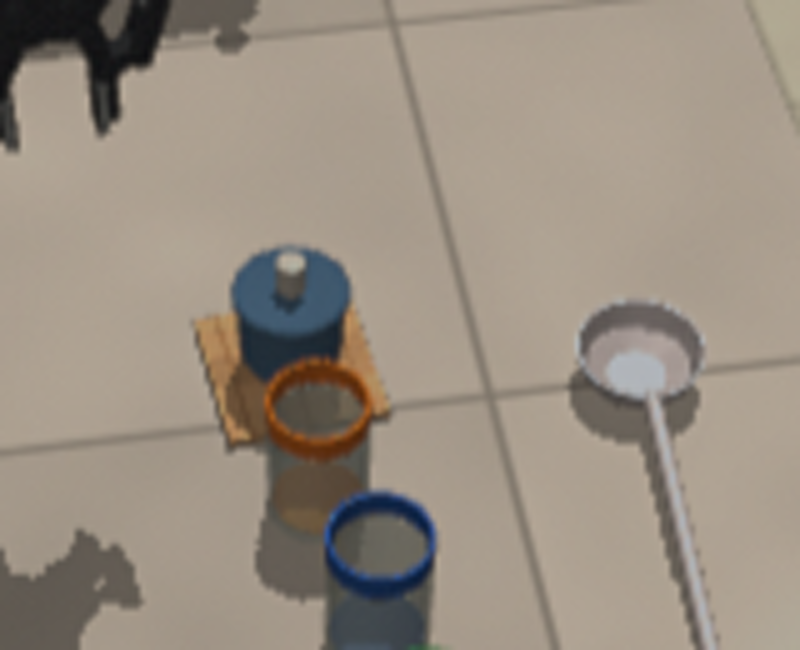

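The crop shows the lid seated level on the teacup (290,285), with the orange and blue cups upright and the gripper clear. All measurements are within limits, so I'm handing in.

```bash
python3 -c "
from h import *
print(manip.job_done())"
```

```text
the job is handed in; nothing more can be done
None
```

The row is laid out and the job was handed in at about 30 s of the 120 s allowed. `job_done()` reports no verdict, so these are my own camera checks from just before handing in:

| Item | Result | Limit |
|---|---|---|
| Teacup | about 1 mm from the coaster's centre (measured before the lid went on) | 14 mm |
| Lid | level, knob top at 99.7 mm (99 mm expected when seated), about 2 mm off the teacup's axis | 10 mm |
| Green cup | about 4 mm from its place along the row and about 1 mm across it | 15 mm |
| Orange cup | about 8 mm off the row line towards the robot and about 2 mm along it | 15 mm |
| Blue cup | unmoved to within 1 mm | 12 mm |

- **Orange cup:** it is within limits but the least well placed. I left it there because moving it again seemed riskier than the remaining error.
- **Camera disagreement:** the side and top cameras differ by about 3–4 mm in y. I compared each thing with the coaster and blue cup in the same camera, or averaged the two.
- **Ladle, jar and switch:** these looked undisturbed in the top view before the lid was moved. The ladle also looked undisturbed in the last side view, but I did not measure any of them.
- **Gripper:** it was open and clear of everything.

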